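# Catch a sprung sample tile

## Robot

A 6-joint arm with a two-finger parallel gripper is mounted at the origin on a cart in front of the work surface, level with it; the furniture and walls round the work are solid. World frame = base frame: x ahead of the robot, y to its left, z up, the work surface at z = 0. Lengths are in mm, angles in rad, forces in N, time in s.
With the tool pointing down it reaches from about 350 to 975 mm from the base axis. Payload 7.1 kg.
Tool frame: the origin (TCP) lies at the very end of the fingers, on their centre line; the grasp point (between the pads) lies 19 mm behind it; z points along the fingers, y is the line along which they close (so a half turn about z gives the same grasp; the last joint's range is limited). The gripper opens to 88 mm and grips with 3 to 60 N. Pads are 20 mm wide; open, the fingers measure 115 mm over their backs; the gripper's body (75 mm by 178 mm) begins 61 mm behind the grasp point.
Start: joints at [1.299, 0.423, 1.63, -0, 1.089, -0.019], TCP at [156.291, 605.126, 191.675] pointing down, gripper open.
Joint ranges: [-3, 3], [-0.9, 2.11], [0.09, 2.58], [-1.31, 4.45], [0.11, 2.69], [-2.54, 2.54]. Speed limits (rad/s): [2.39, 2.39, 3.01, 3.14, 3.14, 3.14].

## Interface

Orientations are given as a rotation vector (axis times angle).
In Python, from bench import env, grab_frame, camera_model gives the robot as it stands. The module is installed in compiled form; this text tells all that it offers.
- The arm moves only by the tool move_arm, never from a script. Its argument "series" is a list that holds one entry, the list of rows, each a list of 6 numbers: the shift along the tool's x, y, z in cm, then the turn, a rotation vector about the tool's x, y, z in rad. A call has 1 to 10 rows; each row is the pose to reach, as a shift and turn from the pose commanded when the call began, along the tool's axes at that moment; what a row does not reach only later rows make up. A row lasts 1/10 s, in which the tool goes at most 50 mm and 8.59 degrees, less where a joint would pass 70% of its speed; a pose out of reach is approached as far as the arm can. A call with a gripper value outside its range is refused whole. "jaw" is the finger opening in cm, from 0 to 8.78, set as the call begins (left out, the last holds). The fingers move at their own pace and stop on an object; "squeeze" is the grip in N (left out, the last holds). Time passes only in rows, so rows that repeat a pose let the fingers close. It gives the time, the measured TCP pose, the force, the opening and the grip force at its end, in the units of the state.
- env.state(): the state, without advancing time (a new reading comes with each control period).
- grab_frame(name): name is "scene" or "top" or "wrist"; returns the picture (480x640x3 uint8, red, green, blue); there is no depth.
- camera_model(name): a dict with "intrinsics" (3x3 intrinsics, pixels), "origin" and "orientation" of the camera in the world; the wrist camera has in their place "mount" (4x4, takes a point from camera to tool coordinates, whose origin is the TCP and whose axes are the flange's). Camera axes: x right, y down, z forward; pixel columns grow to the right and rows downward; lengths in mm; the calibration is good to about 2 mm. A picture is of the moment at which its call begins: read the wrist's pose just before it. camera_model takes no time and is no camera call.
- env.sign_off(): hands the job in; it is judged then, once.
The state is a dict: "time_s": time; "qpos": joint angles; "joint_velocities": joint speeds; "joint_efforts": joint torques, N m; "ee_pos": TCP position; "eef_rot": TCP orientation; "wrist_force": force on the tool from outside, world axes, zero at the start; "wrist_torque": the same for the moment, N m; "finger_gap": finger opening in mm; "grasp_force": force on a finger pad.
Only numpy, scipy, OpenCV 4.12 (cv2) and the standard library are available. Lean on these libraries where they do the work, as an engineer would, in place of code of your own. Each camera call takes 0.05 s, during which the arm holds its last target. There are 200 camera calls.

## Task

Press the orange release tab of the sample tray down with one fingertip and catch the blue glaze tile that springs out with the other finger, standing in the slot in front of it, so that it never slides off the tray. Finish while holding: keep the tab pressed down and the finger stopping the popped-out tile for the colour check. Touch only, do not pinch or lift the tile, and leave the jars and the label roll where they stand.

Things in the scene. Friction and masses are not known exactly. Their poses are not given: they have to be found in the camera images.
- tray: Fixed grey sample tray, base 146 x 124 mm; origin on the bench. The tile springs out along tray -x; the orange tab is at +y. Rail tops at tray z 40 mm; rails and walls end in front at x = -40 mm. Side walls at y = +-37.5 to +-42.5 mm, top at z 56 mm, with lips over the tile's ends. Behind the tile a bulkhead (x 68 to 76, 56 mm high) and a rod with a black knob, out to x = 162 mm.
- tile: Loose blue and clay glaze tile, 72 x 48 x 8 mm, about 35 g; origin at the centre of its underside, x along its 72 mm side (across the tray), z up. It starts flat at tray x = +30 mm (front edge at +6), held by two steel gate pins 6 mm proud of the rails. When they go down it slides out at once, and off the front of the tray unless something stops it.
- pusher (a joint): Forward travel of the brass spring pusher behind the tile in m, 0 (start) to 0.075. It pushes the tile to tray -x all the time, with 2 N at the start and 1.5 N after 30 mm, damped to 0.2 m/s or less.
- catch (a point): Point in the slot in front of the tile, level with the rail tops, fixed at tray (-35, 0, 40) mm. The slot between the rails is open above and in front: y = -22 to +22, from x = -3 mm forward, 34 mm deep to the base plate. A fingertip standing here, its end below the rail tops, stops the tile after about 30 mm of travel.
- tab_top (a point): Centre of the upper face of the orange tab (24 mm along tray x, 22 mm along tray y), at tray (-35, +62, 44) mm when released: 62 mm beside the catch point and 4 mm above the rail tops. It moves down with the tab.
- tab (a joint): Downward travel of the orange tab in m: 0 released, 0.014 fully down. It carries the gate pins; they free the tile at about 0.006, so by then the other finger must already stand in the slot. Pressing takes 1.5 N at the top to 3.1 N at the bottom, plus up to 2 N of drag of the pins on the tile; it springs back when let go.
- jar_iron: Dark brown glaze jar with a red lid, diameter 53 mm, 70 mm high, a bystander; origin at the centre of its underside.
- jar_celadon: Pale green glaze jar with a black lid, diameter 65 mm, 62 mm high, a bystander; origin at the centre of its underside.
- label_roll: White label roll, diameter 60 mm, 26 mm high, a bystander; origin at the centre of its underside.

How it is judged (in metres and radians):
At the end, for the whole second after the job is handed in: The tab is pressed down (more than 5 mm), and the tile has sprung 10 to 60 mm out past the gate and lies still and flat on the rails (underside within about 4 mm of their tops, tilt under 0.12 rad), pushed by its spring against a finger (more than 0.3 N) (value of joint tab above 0.005 m and contact force between the fingers and tile above 0.3 N and x of tile in the frame of tray between -0.03 and 0.02 m and z of tile in the frame of tray between 0.036 and 0.045 m and angle between tile's own z axis and vertical below 0.12 rad and linear speed of tile below 0.02 m/s); the arm keeps its last pose, push and grip.
It fails at once if the tile slid off the tray (x of tile in the frame of tray below -0.038 m or z of tile in the frame of tray below 0.03 m).
It fails at once if the tile was lifted off the rails (z of tile in the frame of tray above 0.052 m).
It fails at once if a bystander was moved (distance of any of jar_iron, jar_celadon, label_roll from where it was at the start of the episode above 0.015 m).
It also fails if it takes over 32 s, if anything falls off the work surface, if the arm or the gripper's body presses on something with over 40 N, if the wrist force passes 120 N, or if a joint passes its speed limit or range.

## Working session

There is one attempt and no reset: what is moved stays moved. The work goes in short steps, Python scripts to look and compute and a tool call to move; the robot and the scene stay as the last step left them, time stands still between calls to the robot, and variables do not carry over. Pictures are saved under pics/ and viewed, at most 10 in all, crops included, and the job is handed in when it is done.

Besides the shell and the picture viewer there is one more tool, called after "Request:" as name([rows], argument=value, ...), one row to a line, values as JSON. move_arm: Moves the arm, as the interface text tells. Its arguments: {"type":"object","properties":{"series":{"type":"array"},"jaw":{"type":"number"},"squeeze":{"type":"number"}},"required":["series"]}

```bash
mkdir -p pics; python3 - <<'E'
from bench import env, grab_frame, camera_model
import cv2,numpy as np
s=env.state();print(s['ee_pos'],s['eef_rot'],s['finger_gap'],s['time_s'])
for n in("scene","top"):
    im=grab_frame(n);cv2.imwrite(f"pics/{n}0.png",im[...,::-1]);m=camera_model(n);print(n,m)
print(camera_model("wrist"))
E
```

```text
[156.14475664 604.56128375 190.89957467] [-3.95993891e-01 -3.11631799e+00  2.39429833e-03] 87.60693368234614 0.0
scene {'intrinsics': array([[557.69897128,   0.        , 314.09391002],
       [  0.        , 557.69897128, 250.36602963],
       [  0.        ,   0.        ,   1.        ]]), 'origin': array([ 67.59488279, 210.5584852 , 403.42268106]), 'orientation': array([-0.79789024,  2.2138616 , -1.4492325 ])}
top {'intrinsics': array([[482.31065756,   0.        , 315.06365745],
       [  0.        , 482.31065756, 239.8511529 ],
       [  0.        ,   0.        ,   1.        ]]), 'origin': array([ 372.06478468, -386.24334655,  885.94646661]), 'orientation': array([-2.02951439,  2.20936986, -0.22219054])}
{'intrinsics': array([[339.6183686 ,   0.        , 319.84531342],
       [  0.        , 339.6183686 , 240.02010272],
       [  0.        ,   0.        ,   1.        ]]), 'mount': array([[-5.59642364e-04, -9.67549829e-01, -2.52679670e-01,
         6.88205936e+01],
       [ 9.99999838e-01, -5.14073922e-04, -2.46359899e-04,
        -1.66563213e-01],
       [ 1.08469449e-04, -2.52679767e-01,  9.67549959e-01,
        -1.93627156e+02],
       [ 0.00000000e+00,  0.00000000e+00,  0.00000000e+00,
         1.00000000e+00]])}
```

View pics/top0.png

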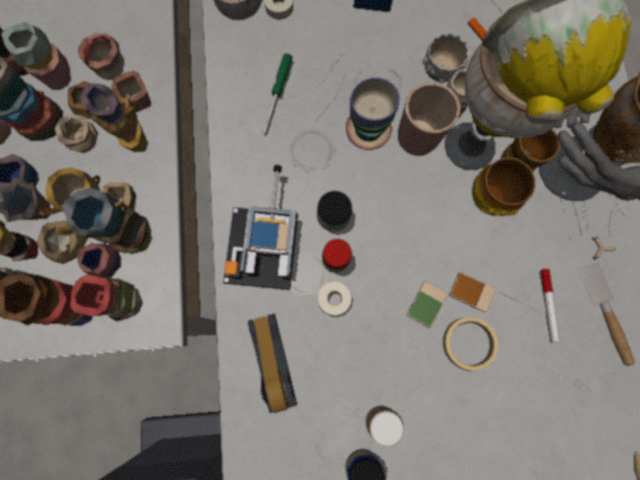

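View pics/scene0.png

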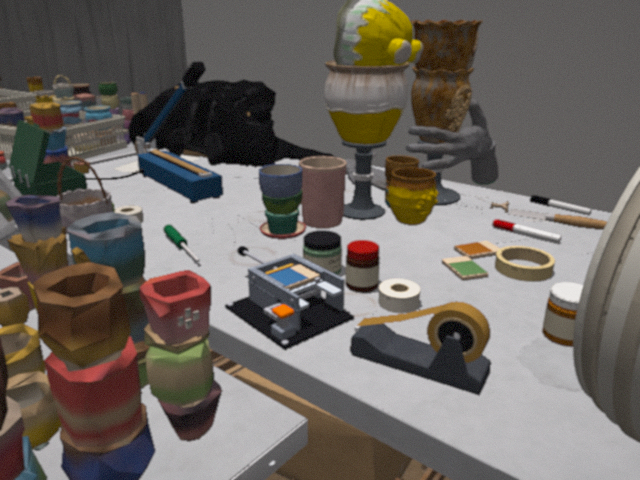

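The top view shows the tray at about (262,245), with the orange tab at (232,268), the blue tile at (266,235) and the knob at (277,168). Tray +x points up in the image. The jars are at (335,210) and (337,253), and the roll is at (334,298).

```bash
cat > h.py <<'E'
import numpy as np,cv2
from scipy.spatial.transform import Rotation as R
from bench import env,grab_frame,camera_model
def cam(n):
    m=camera_model(n);K=m['intrinsics']
    if n=='wrist':
        s=env.state();T=np.eye(4);T[:3,:3]=R.from_rotvec(s['eef_rot']).as_matrix();T[:3,3]=s['ee_pos'];C=T@m['mount'];return K,C[:3,3],C[:3,:3]
    return K,m['origin'],R.from_rotvec(m['orientation']).as_matrix()
def onz(c,uv,z):
    K,o,A=c;d=A@np.linalg.inv(K)@[uv[0],uv[1],1];return (o+d*(z-o[2])/d[2])[:2]
def blob(im,lo,hi,roi=None):
    h=cv2.cvtColor(im,cv2.COLOR_RGB2HSV);m=cv2.inRange(h,np.array(lo),np.array(hi))
    if roi:
        k=np.zeros_like(m);x0,y0,x1,y1=roi;k[y0:y1,x0:x1]=1;m=m*k
    n,l,st,ce=cv2.connectedComponentsWithStats(m);i=1+np.argmax(st[1:,4]);return ce[i],st[i],np.uint8(l==i)
def toolmove(p,yaw_y):
    """shift (cm) and turn to put TCP at p, pointing down, tool y along unit 2-vector yaw_y"""
    s=env.state();A=R.from_rotvec(s['eef_rot']);y=np.array([*yaw_y,0]);z=np.array([0,0,-1.]);x=np.cross(y,z)
    B=R.from_matrix(np.c_[x,y,z]);return A.inv().apply(np.array(p)-s['ee_pos'])/10,(A.inv()*B).as_rotvec(),s['ee_pos'],x
E
python3 - <<'E'
from h import *
im=cv2.imread('pics/top0.png')[...,::-1].copy();c=cam('top')
uv,st,_=blob(im,(5,150,120),(20,255,255),(215,245,250,290));print('tab',uv,st);tab=onz(c,uv,44);print(tab)
uv,st,m=blob(im,(95,100,60),(115,255,255),(240,205,300,260));print('tile',uv,st,onz(c,uv,48))
P=np.array([onz(c,u,6) for u in((231,207),(299,207),(292,290),(222,283))]);print('base',P)
k=onz(c,(277,168),48);print('knob',k)
q=cv2.minAreaRect(P.astype(np.float32));print(q)
for n,u,z in(('cel',(335,210),62),('iron',(337,253),70),('roll',(334,298),26)):print(n,onz(c,u,z))
im=cv2.imread('pics/scene0.png')[...,::-1].copy();c2=cam('scene')
uv,st,_=blob(im,(5,150,120),(20,255,255),(265,295,300,325));print('tab scene',uv,st,onz(c2,uv,44))
E
```

```text
tab [230.88435374 267.48979592] [225 261  13  14 147]
[ 504.22432398 -250.14605673]
tile [263.90602837 234.18617021] [251 223  27  24 564] [ 558.249274   -312.23283118]
base [[ 625.17681853 -250.03184319]
 [ 614.34572308 -377.85306488]
 [ 459.41138996 -352.88590285]
 [ 482.99545614 -226.38547081]]
knob [ 679.65029975 -343.97619185]
((547.111572265625, -301.8680419921875), (128.64132690429688, 156.93312072753906), 80.84567260742188)
cel [ 588.10289566 -441.26353202]
iron [ 509.79583707 -437.05870219]
roll [ 436.95330631 -426.88341537]
tab scene [282.62702703 310.3027027 ] [272 304  22  13 185] [ 504.06906083 -248.20391782]
```

```bash
python3 - <<'E'
from h import *
def P(c):K,o,A=c;return K@np.c_[A.T,-A.T@o]
t,s=cam('top'),cam('scene')
for n,a,b in(('brown',(20,293),(80,290)),('red',(95,293),(176,288)),('blue',(90,208),(107,235)),('tablecorner',(183,345),(305,430)),('tab',(230.9,267.5),(282.6,310.3))):
    X=cv2.triangulatePoints(P(t),P(s),np.array(a,float),np.array(b,float));print(n,(X[:3]/X[3]).T.round())
o=np.array([499,-281.])
for p,y in(((450,230,330),(.25,.968)),((540,-200,330),(.1616,.987)),((499,-281,200),(.1616,.987))):print(toolmove(p,y))
E
```

```text
brown [[468.  26. 196.]]
red [[465. -64. 163.]]
blue [[588. -69. 185.]]
tablecorner [[ 379. -146.  -14.]]
tab [[ 505. -250.   43.]]
(array([-37.82053448, -28.94025801, -13.86031196]), array([-1.36611162e-03,  2.01494032e-06, -5.88300013e-05]), array([156.15283185, 604.61586508, 191.00087643]), array([-0.968,  0.25 ,  0.   ]))
(array([-57.28948493, -68.3224503 , -13.80647144]), array([-1.36527179e-03, -5.97710386e-05, -9.05120082e-02]), array([156.15283185, 604.61586508, 191.00087643]), array([-0.987 ,  0.1616,  0.    ]))
(array([-55.34571711, -77.17270776,  -0.79437286]), array([-1.36527179e-03, -5.97710386e-05, -9.05120082e-02]), array([156.15283185, 604.61586508, 191.00087643]), array([-0.987 ,  0.1616,  0.    ]))
```

Request:
move_arm([
  [[0,0,-5,0,0,0],[0,0,-10,0,0,0],[-3,-1,-14,0,0,0],[-38,-29,-15,0,0,0],[-38,-29,-15,0,0,0],[-38,-29,-15,0,0,0],[-38,-29,-15,0,0,0],[-38,-29,-15,0,0,0],[-38,-29,-15,0,0,0],[-38,-29,-15,0,0,0]],
], jaw=4.8)

```text
time_s: 1.1
ee_pos: [393.0, 306.5, 339.2]
eef_rot: [-0.396, -3.116, 0.0]
wrist_force: [1.0, -0.2, -0.8]
finger_gap: 48.1
grasp_force: 0.0
```

```bash
python3 - <<'E'
from h import *
for p,y in(((540,-200,330),(.1616,.987)),((499,-281,200),(.1616,.987))):print(toolmove(p,y))
E
```

```text
(array([-26.89616459, -45.36848819,   0.92274444]), array([-0.00015412, -0.00013361, -0.09029462]), array([392.95253961, 306.50576833, 339.18889875]), array([-0.987 ,  0.1616,  0.    ]))
(array([-24.95213986, -54.23401125,  13.92440852]), array([-0.00015412, -0.00013361, -0.09029462]), array([392.95253961, 306.50576833, 339.18889875]), array([-0.987 ,  0.1616,  0.    ]))
```

Request:
move_arm([
  [[-25,-50,0,0,0,-0.09],[-25,-50,0,0,0,-0.09],[-25,-50,0,0,0,-0.09],[-25,-50,0,0,0,-0.09],[-25,-50,0,0,0,-0.09],[-25,-50,0,0,0,-0.09],[-25,-50,0,0,0,-0.09],[-25,-50,0,0,0,-0.09],[-25,-50,0,0,0,-0.09],[-25,-50,0,0,0,-0.09]],
])

```text
time_s: 2.1
ee_pos: [496.8, -182.6, 339.1]
eef_rot: [-0.256, -3.131, -0.0]
wrist_force: [1.5, 0.3, 0.0]
finger_gap: 47.9
grasp_force: 0.0
```

```bash
python3 - <<'E'
from h import *
for p,y in(((499,-281,330),(.1616,.987)),((490,-281,220),(.1616,.987))):print(toolmove(p,y))
E
```

```text
(array([-1.81900156, -9.67040784,  0.90813463]), array([ 0.00020892, -0.00023591, -0.00081863]), array([ 496.75650451, -182.62786552,  339.1058324 ]), array([-0.987 ,  0.1616,  0.    ]))
(array([-0.93354278, -9.81885131, 11.90831314]), array([ 0.00020892, -0.00023591, -0.00081863]), array([ 496.75650451, -182.62786552,  339.1058324 ]), array([-0.987 ,  0.1616,  0.    ]))
```

Request:
move_arm([
  [[-1.5,-9.7,1,0,0,0],[-1.5,-9.7,1,0,0,0],[-1.5,-9.7,5,0,0,0],[-1.5,-9.7,10,0,0,0],[-1.5,-9.7,14,0,0,0],[-1.5,-9.7,14,0,0,0],[-1.5,-9.7,14,0,0,0],[-1.5,-9.7,14,0,0,0]],
])

```text
time_s: 2.9
ee_pos: [497.6, -279.4, 201.7]
eef_rot: [0.255, 3.128, -0.003]
wrist_force: [0.1, -0.7, 0.2]
finger_gap: 48.0
grasp_force: 0.0
```

```bash
python3 - <<'E'
from h import *
c=cam('wrist');im=grab_frame('wrist');cv2.imwrite('pics/w1.png',im[...,::-1])
uv,st,m=blob(im,(5,150,120),(20,255,255));t=onz(c,uv,44);print(uv,st,t)
q=cv2.minAreaRect(np.array([onz(c,p[0],44) for p in max(cv2.findContours(m,0,2)[0],key=len)],np.float32));print(q)
print(toolmove((499,-281,200),(.1616,.987)))
E
```

```text
[349.60829493 221.34562212] [339 211  22  22 434] [ 505.6655897  -249.41377879]
((505.90057373046875, -249.57142639160156), (21.9228515625, 22.577190399169922), 80.67130279541016)
(array([-0.15790849, -0.13194256,  0.19808774]), array([-0.00160809,  0.00402911, -0.00020679]), array([ 497.64782979, -279.43806504,  201.97237501]), array([-0.987 ,  0.1616,  0.    ]))
```

View pics/w1.png

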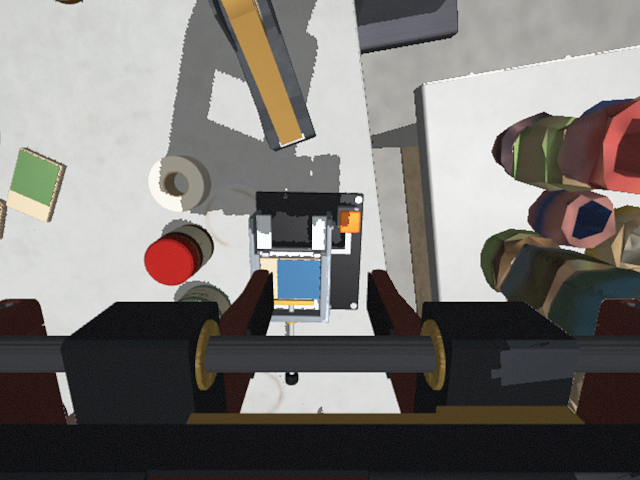

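The wrist view shows the tab at (350,221), the rails at (264,232) and (319,230), the tile at (300,278) and the fingertips near (265,275) and (375,275). The tray is aligned with the gripper.

```bash
python3 - <<'E'
from h import *
c=cam('wrist')
y=np.array([.1616,.987]);x=np.array([.987,-.1616]);t=np.array([505.5,-249.5])
for n,u in(('railmid',(291.5,231)),('frontL',(264,215)),('frontR',(319,215))):
    d=onz(c,u,40)-t;print(n,(d@x-35).round(1),(d@y+62).round(1))
p=t-31*y;print(p,toolmove((*p,65),y))
E
```

```text
railmid -23.2 0.2
frontL -40.7 -28.6
frontR -40.7 29.8
[ 500.4904 -280.097 ] (array([-2.35980580e-01,  2.98354488e-03,  1.36983124e+01]), array([-0.00160809,  0.00402911, -0.00020679]), array([ 497.64782979, -279.43806504,  201.97237501]), array([-0.987 ,  0.1616,  0.    ]))
```

Request:
move_arm([
  [[-0.2,0,4,0,0,0],[-0.2,0,8,0,0,0],[-0.2,0,11,0,0,0],[-0.2,0,12.5,0,0,0],[-0.2,0,13.5,0,0,0],[-0.2,0,13.5,0,0,0],[-0.2,0,13.5,0,0,0],[-0.2,0,13.5,0,0,0]],
])

```text
time_s: 3.75
ee_pos: [499.1, -279.6, 65.8]
eef_rot: [0.255, 3.129, -0.002]
wrist_force: [0.8, -0.4, 1.2]
finger_gap: 48.0
grasp_force: 0.0
```

```bash
python3 - <<'E'
from h import *
s=env.state();print(s['ee_pos'],s['eef_rot'],s['wrist_force'])
y=np.array([.1616,.987]);print(toolmove((500.5,-280.1,32),y))
a=grab_frame('scene')[215:375,200:400];b=grab_frame('wrist')[160:320,220:420]
cv2.imwrite('pics/c2.png',cv2.resize(np.hstack([a,b]),None,fx=2,fy=2)[...,::-1])
E
```

```text
[ 499.07923652 -279.6039549    65.79892524] [ 2.55184608e-01  3.12885041e+00 -1.81170978e-03] [ 0.82505075 -0.35685395  1.19901451]
(array([-0.13999338, -0.02268494,  3.3802673 ]), array([-0.00095974,  0.00243853, -0.00046839]), array([ 499.07923652, -279.6039549 ,   65.79892524]), array([-0.987 ,  0.1616,  0.    ]))
```

View pics/c2.png

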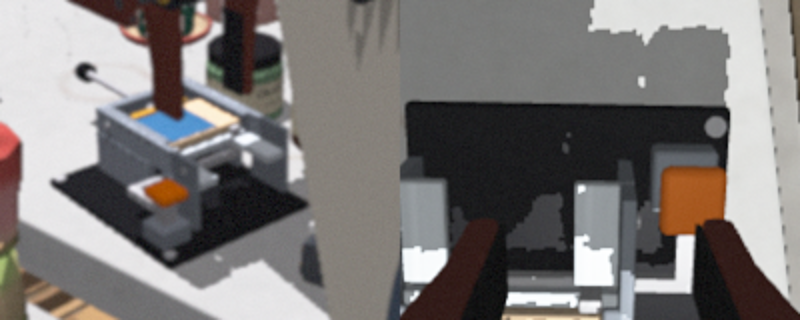

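```bash
python3 - <<'E'
from h import *
s=env.state();A=R.from_rotvec(s['eef_rot']).as_matrix()
tips=[np.array(s['ee_pos'])+A@[dx,dy,0] for dx in(-10,10) for dy in(-31,31)]
tips.append(np.array([505.5,-249.5,44]))
for n,o in(('scene',(200,215)),('wrist',(220,160))):
    K,c,B=cam(n)
    for p in tips:
        q=K@B.T@(p-c);print(n,(q[:2]/q[2]).round(),((q[:2]/q[2]-o)*2).round())
E
```

```text
scene [314. 279.] [228. 127.]
scene [278. 293.] [156. 156.]
scene [324. 284.] [248. 137.]
scene [288. 298.] [175. 167.]
scene [282. 310.] [165. 189.]
wrist [269. 285.] [ 99. 250.]
wrist [371. 285.] [302. 250.]
wrist [268. 253.] [ 96. 187.]
wrist [372. 253.] [305. 187.]
wrist [366. 261.] [293. 202.]
```

```bash
python3 - <<'E'
from h import *
s=env.state();A=R.from_rotvec(s['eef_rot']).as_matrix()
for z in(0,-15,-32):
  for n in('scene','wrist'):
    K,c,B=cam(n)
    for d in((-10,31,z),(10,31,z),(-10,-31,z),(10,-31,z)):
        q=K@B.T@(np.array(s['ee_pos'])+A@d-c);print(n,d,(q[:2]/q[2]).round())
a=grab_frame('scene')[210:330,240:360];b=grab_frame('wrist')[220:340,250:400]
r=lambda i:cv2.convertScaleAbs(cv2.resize(i,(400,int(i.shape[0]*400/i.shape[1])),interpolation=cv2.INTER_CUBIC),alpha=1.6)
a,b=r(a),r(b);o=np.zeros((400,800,3),np.uint8);o[:a.shape[0],:400]=a;o[:b.shape[0],400:]=b
cv2.imwrite('pics/c3.png',o[...,::-1])
E
```

```text
scene (-10, 31, 0) [278. 293.]
scene (10, 31, 0) [288. 298.]
scene (-10, -31, 0) [314. 279.]
scene (10, -31, 0) [324. 284.]
wrist (-10, 31, 0) [371. 285.]
wrist (10, 31, 0) [372. 253.]
wrist (-10, -31, 0) [269. 285.]
wrist (10, -31, 0) [268. 253.]
scene (-10, 31, -15) [278. 282.]
scene (10, 31, -15) [287. 288.]
scene (-10, -31, -15) [314. 269.]
scene (10, -31, -15) [324. 274.]
wrist (-10, 31, -15) [375. 295.]
wrist (10, 31, -15) [376. 261.]
wrist (-10, -31, -15) [266. 295.]
wrist (10, -31, -15) [264. 261.]
scene (-10, 31, -32) [277. 270.]
scene (10, 31, -32) [287. 276.]
scene (-10, -31, -32) [314. 257.]
scene (10, -31, -32) [324. 262.]
wrist (-10, 31, -32) [380. 308.]
wrist (10, 31, -32) [382. 272.]
wrist (-10, -31, -32) [261. 308.]
wrist (10, -31, -32) [259. 272.]
```

View pics/c3.png

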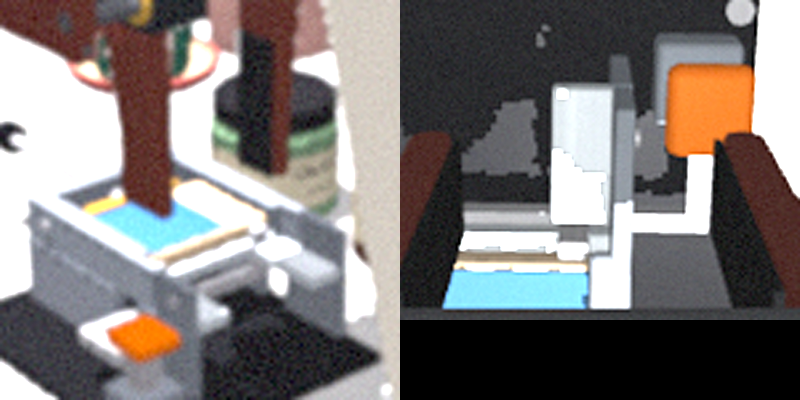

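Both views agree: the fingertips really end about 32 mm behind the nominal TCP. I'll go down in small steps and watch the force.

Request:
move_arm([
  [[-0.1,0,0.4,0,0,0],[-0.1,0,0.8,0,0,0],[-0.1,0,1.2,0,0,0],[-0.1,0,1.6,0,0,0],[-0.1,0,1.9,0,0,0],[-0.1,0,1.9,0,0,0]],
], jaw=5.2)

```text
time_s: 4.55
ee_pos: [498.6, -278.9, 44.6]
eef_rot: [-0.255, -3.13, -0.001]
wrist_force: [-0.2, 1.1, -0.5]
finger_gap: 52.0
grasp_force: 0.0
```

Request:
move_arm([
  [[0,0,0.1,0,0,0],[0,0,0.2,0,0,0],[0,0,0.3,0,0,0],[0,0,0.4,0,0,0],[0,0,0.4,0,0,0]],
])

```text
time_s: 5.05
ee_pos: [498.9, -279.1, 41.2]
eef_rot: [-0.255, -3.131, -0.0]
wrist_force: [0.1, 0.8, 0.1]
finger_gap: 51.9
grasp_force: 0.0
```

Still no contact at a nominal 41 mm, which confirms the offset. I'll go down until the tips are about 5 mm above the tab and check.

Request:
move_arm([
  [[-0.1,0,0.4,0,0,0],[-0.1,0,0.8,0,0,0],[-0.1,0,1.2,0,0,0],[-0.1,0,1.5,0,0,0],[-0.1,0,1.8,0,0,0],[-0.1,0,2.0,0,0,0],[-0.1,0,2.0,0,0,0],[-0.1,0,2.0,0,0,0]],
])

```text
time_s: 5.85
ee_pos: [500.0, -279.4, 21.3]
eef_rot: [0.255, 3.131, -0.0]
wrist_force: [-0.4, 0.5, 0.1]
finger_gap: 52.0
grasp_force: 0.0
```

```bash
python3 - <<'E'
from h import *
s=env.state();print(s['ee_pos'],s['wrist_force']);A=R.from_rotvec(s['eef_rot']).as_matrix()
for n in('scene','wrist'):
    K,c,B=cam(n)
    for d in((-10,31,-32),(10,31,-32),(-10,-31,-32),(10,-31,-32)):
        q=K@B.T@(np.array(s['ee_pos'])+A@d-c);print(n,d,(q[:2]/q[2]).round())
a=grab_frame('scene')[210:330,240:360];b=grab_frame('wrist')[220:340,250:400]
r=lambda i:cv2.convertScaleAbs(cv2.resize(i,(400,int(i.shape[0]*400/i.shape[1])),interpolation=cv2.INTER_CUBIC),alpha=1.6)
a,b=r(a),r(b);o=np.zeros((400,800,3),np.uint8);o[:a.shape[0],:400]=a;o[:b.shape[0],400:]=b
cv2.imwrite('pics/c4.png',o[...,::-1])
E
```

```text
[ 500.03594112 -279.35767827   21.32434059] [-0.39944239  0.47699919  0.06937145]
scene (-10, 31, -32) [277. 301.]
scene (10, 31, -32) [287. 306.]
scene (-10, -31, -32) [313. 286.]
scene (10, -31, -32) [323. 292.]
wrist (-10, 31, -32) [380. 308.]
wrist (10, 31, -32) [382. 272.]
wrist (-10, -31, -32) [261. 308.]
wrist (10, -31, -32) [259. 272.]
```

View pics/c4.png

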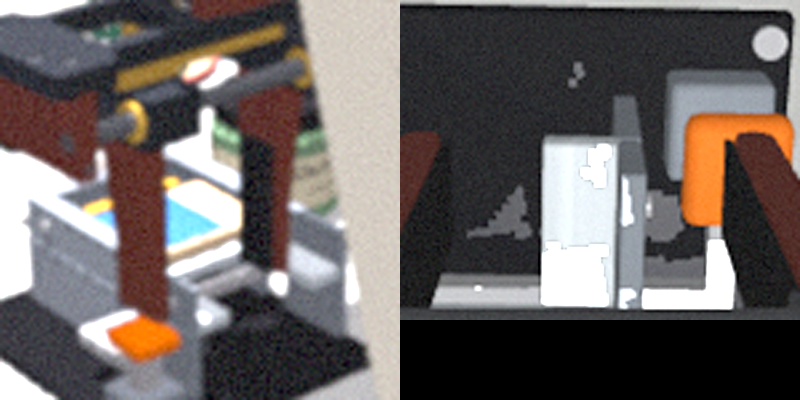

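The tab fingertip is just above the orange tab, at (145,312) in the scene crop with the tab at (145,337). The other finger is over the open slot in front of the tile, between the rails. Next I'll press in small steps.

Request:
move_arm([
  [[0,0,0.2,0,0,0],[0,0,0.4,0,0,0],[0,0,0.6,0,0,0],[0,0,0.7,0,0,0],[0,0,0.8,0,0,0],[0,0,0.8,0,0,0]],
])

```text
time_s: 6.55
ee_pos: [499.9, -279.3, 13.2]
eef_rot: [-0.255, -3.131, -0.0]
wrist_force: [-0.9, 0.3, 1.4]
finger_gap: 52.2
grasp_force: 0.2
```

Request:
move_arm([
  [[0,0,0.1,0,0,0],[0,0,0.2,0,0,0],[0,0,0.3,0,0,0],[0,0,0.3,0,0,0],[0,0,0.3,0,0,0]],
])

```text
time_s: 7.05
ee_pos: [499.9, -279.3, 10.2]
eef_rot: [-0.255, -3.131, -0.0]
wrist_force: [-0.1, 0.1, 1.6]
finger_gap: 52.2
grasp_force: 0.5
```

Contact is at about 12–13. I'll press through the release point in one stroke.

Request:
move_arm([
  [[0,0,0.2,0,0,0],[0,0,0.4,0,0,0],[0,0,0.6,0,0,0],[0,0,0.8,0,0,0],[0,0,0.9,0,0,0],[0,0,0.9,0,0,0],[0,0,0.9,0,0,0],[0,0,0.9,0,0,0]],
])

```text
time_s: 7.85
ee_pos: [499.9, -279.3, 1.3]
eef_rot: [-0.256, -3.131, -0.0]
wrist_force: [-0.6, 0.3, 1.6]
finger_gap: 52.1
grasp_force: 1.9
```

```bash
python3 - <<'E'
from h import *
s=env.state();print(s['ee_pos'],s['wrist_force'],s['wrist_torque'])
a=grab_frame('scene')[210:330,240:360];b=grab_frame('wrist')[220:340,250:400]
r=lambda i:cv2.convertScaleAbs(cv2.resize(i,(400,int(i.shape[0]*400/i.shape[1])),interpolation=cv2.INTER_CUBIC),alpha=1.6)
a,b=r(a),r(b);o=np.zeros((400,800,3),np.uint8);o[:a.shape[0],:400]=a;o[:b.shape[0],400:]=b
cv2.imwrite('pics/c5.png',o[...,::-1])
E
```

```text
[ 499.94219269 -279.30618289    1.26079323] [-0.56092516  0.26779023  1.56635757] [ 0.14056209  0.18873289 -0.05817048]
```

View pics/c5.png

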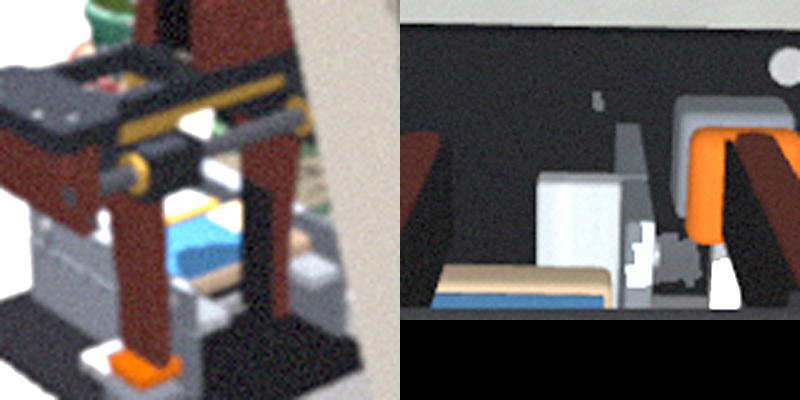

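The tab is pressed, and the tile has come out with its front edge at crop row 265, against the slot finger. I'll settle and check position and force.

Request:
move_arm([
  [[0,0,0.1,0,0,0],[0,0,0.1,0,0,0],[0,0,0.1,0,0,0],[0,0,0.1,0,0,0],[0,0,0.1,0,0,0],[0,0,0.1,0,0,0]],
])

```text
time_s: 8.55
ee_pos: [500.0, -279.3, 0.3]
eef_rot: [-0.255, -3.131, -0.0]
wrist_force: [-0.8, 0.1, 3.0]
finger_gap: 52.2
grasp_force: 2.0
```

```bash
python3 - <<'E'
from h import *
y=np.array([.1616,.987]);x=np.array([.987,-.1616]);t=np.array([505.5,-249.5]);F=[]
for i in range(6):
    c=cam('wrist');im=grab_frame('wrist');F.append(env.state()['wrist_force'])
F=np.array(F);print(F.round(1),F.mean(0)@[*x,0],env.state()['ee_pos'])
d=lambda u,z:(((onz(c,u,z)-t)@x-35).round(1),((onz(c,u,z)-t)@y+62).round(1))
for u in((267,319),(326,319)):print('tile front top',d(u,48))
uv,st,m=blob(im,(5,150,120),(20,255,255));print(uv,st)
p=np.array(env.state()['ee_pos'])[:2];print('tcp tray',(p-t)@x-35,(p-t)@y+62)
E
```

```text
[[-0.4  0.6  3.5]
 [-1.1  1.   4.1]
 [-1.1  0.3  2.6]
 [-2.2  0.   2.6]
 [-1.3  1.1  2.9]
 [-2.6  1.6  2.9]] -1.5725028384172017 [ 4.99975105e+02 -2.79282485e+02  2.79344924e-01]
tile front top (np.float64(-27.8), np.float64(6.5))
tile front top (np.float64(-27.8), np.float64(34.4))
[364.69793621 288.69793621] [358 268  22  44 533]
tcp tray -35.64022160827067 31.711864791400966
```

```bash
python3 -c "
from bench import env
print(env.sign_off())"
```

```text
the job is handed in; nothing more can be done
None
```

I handed the job in at about 9 s, still holding: the tab is about 12 mm down, and the slot finger holds the tile about 33 mm out, pressed on by its spring with about 1.6 N. The arm went nowhere near the jars or label roll, though I didn't re-measure them, and sign-off returned no verdict.

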